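# Post a rejected module through the spring flap of the drop box

## Task

Post the rejected module (red dot) into the blue drop box: swing the yellow self-closing flap open with one finger and keep it open with that finger while the other finger pushes the module along the lane until it drops into the bin behind, then let the flap close. Only push: never lift the module, and don't let it push the flap or lean on it. Leave the good module and everything else on the bench where it is.

Things in the scene. Friction and masses are not known exactly. Their poses are not given: they have to be found in the camera images.
- reject_box: Blue drop box fixed to the bench. Origin at bench level under the gate, on the lane's centre line; x points along the lane through the gate to the bin, y to the left looking that way, z up. Solid deck: x -170 to 0 mm, y -100 to 100, top at z 70. Nothing is above the deck, flap or bin. All mm figures in the other entries are in this frame.
- lane_end (a point): Centre of the lane's far end at floor height (box x 0, y 0, z 70 mm). The lane has a white floor, 48 mm wide (y -24 to 24), between aluminium rails 4 mm thick and 10 mm high that run along the deck. The closed flap stands at x = 0, at the deck's edge.
- bin_floor (a point): Centre of the floor of the open-topped bin behind the gate: inside x 0 to 130 mm, y -95 to 95, floor at z 6; side walls reach z 70, the clear end wall z 100.
- hinge_top (a point): Top of the steel hinge post of the flap (radius 6 mm, box x 0, y 78, top at z 130). A stop post (radius 5, top at z 128) stands at the flap's other end, x 0, y -42.
- flap (a joint): Yellow flap: 0 closed, across the lane end; grows as it swings horizontally away from the deck over the bin, at most 1.45 rad. Upright axis in the hinge post. Panel 4 mm thick, 8 to 110 mm from the axis (closed: y 70 to -32), z 74 to 122 mm. A spring shuts it: torque 0.072 N m at 0, plus 0.12 N m per rad, so 2 to 5 N on a finger 35 mm from the axis.
- flap_edge (a point): Point on the flap's free edge (black band), 110 mm from the hinge axis, half-way up the panel.
- reject_module_center (a point): Centre of the rejected module: green circuit board with black potted block, red dot on top, 50 mm long (its x, along the lane), 40 mm wide, 30 mm high, about 80 g, loose on the lane floor 25 mm or more before the gate (its front face). This point is 15 mm above its underside; its axes are close to the box's axes.
- good_module_center (a point): Centre of the good module: the same but with a green dot, standing on the deck to the right of the lane (box y about -66 mm). Must stay there.
- parts_bin: Blue open bin 100 x 120 x 60 mm, loose bystander; origin under its centre.
- red_bin: Red open bin 100 x 120 x 60 mm, loose bystander; origin under its centre.
- solvent: Pale bottle with a paper label and red cap, 64 mm across, 170 mm high, loose bystander; origin under its centre.
- screwdriver: Screwdriver lying on the bench, loose bystander; its x runs along it.
- phone: Black phone 120 x 60 x 10 mm lying flat, loose bystander; origin under its centre.
- tape_roll: Yellow roll of tape lying flat, 90 mm across, 25 mm high, loose bystander; origin under its centre.
Not all that is in view belongs to the job. What is shaped like the part that bears reject_module_center but turquoise is not meant.

How it is judged (in metres and radians):
On the way, in this order (a step that is already met when the one before it is completed fails the run):
1. a finger holds the flap open while the module is still on the deck (value of joint flap above 0.2 rad and contact force between the fingers and flap above 0.1 N and z of reject_module_center in the frame of reject_box above 0.078 m), for 0.1 s.
2. the module has dropped into the bin while the finger still holds the flap open (value of joint flap above 0.3 rad and contact force between the fingers and flap above 0.1 N and z of reject_module_center in the frame of reject_box below 0.06 m and x of reject_module_center in the frame of reject_box above 0 m), for 0.1 s.
At the end, for the whole second after the job is handed in: The rejected module lies at rest inside the bin behind the gate (its centre below 60 mm), and the flap is shut (within 0.06 rad) (x of reject_module_center in the frame of reject_box between 0 and 0.13 m and y of reject_module_center in the frame of reject_box between -0.095 and 0.095 m and z of reject_module_center in the frame of reject_box below 0.06 m and value of joint flap below 0.06 rad and velocity of joint flap below 0.1 rad/s and linear speed of reject_module below 0.02 m/s); the robot touches nothing.
It fails at once if the rejected module is lifted more than 20 mm off the deck (height (world z) of reject_module_center above 0.105 m).
It fails at once if the rejected module pushes or leans on the flap (more than 0.5 N) (contact force between reject_module and flap above 0.5 N).
It fails at once if the good module or a thing on the bench is moved by more than 15 mm (distance of any of good_module_center, parts_bin, red_bin, solvent, screwdriver, phone, tape_roll from where it was at the start of the episode above 0.015 m).
It also fails if it takes over 38 s, if anything falls off the work surface, if the arm or the gripper's body presses on something with over 40 N, if the wrist force passes 120 N, or if a joint passes its speed limit or range.

## Robot

A 6-joint arm with a two-finger parallel gripper is mounted at the origin on the work surface. World frame = base frame: x ahead of the robot, y to its left, z up, the work surface at z = 0. Lengths are in mm, angles in rad, forces in N, time in s.
With the tool pointing down it reaches from about 350 to 925 mm from the base axis. Payload 6.4 kg.
Tool frame: the origin (TCP) lies midway between the tips of the shut fingers; the grasp point (between the pads) lies manip.tcp_to_grasp behind it (manip.tcp_to_grasp is the distance from the TCP to the grasp point, in mm); z points along the fingers, y is the line along which they close (so a half turn about z gives the same grasp; the last joint's range is limited). The gripper opens to 94 mm and grips with 3 to 60 N. Pads are 16 mm wide; open, the fingers measure 119 mm over their backs; the gripper's body (75 mm by 177 mm) begins 78 mm behind the grasp point.
Start: joints at [1.117, 0.245, 1.558, -0, 1.339, -0.174], TCP at [179.503, 624.734, 205.455] pointing down, gripper open.
Joint ranges: [-3.13, 3.13], [-1.02, 2.26], [0.13, 2.54], [-0.95, 4.09], [0.21, 2.88], [-2.74, 2.74]. Speed limits (rad/s): [2.57, 2.57, 3.14, 3.14, 3.14, 3.14].

## Interface

Orientations are given as a unit quaternion [x, y, z, w].
In Python, from plant import manip gives the robot as it stands. The module is installed in compiled form; this text tells all that it offers.
- The arm moves only by the shell command python3 -m handwheel 'ROWS' [OPENING] [FORCE]. ROWS is text: rows parted by semicolons, each of 6 numbers parted by spaces: the shift along the tool's x, y, z in mm, then the turn, a rotation vector about the tool's x, y, z in rad. A call has 1 to 10 rows; each row shifts and turns the commanded pose from where the row before left it, along the tool's axes as they then stand; what a row does not reach is not made up. A row lasts 1/8 s, in which the tool goes at most 62.5 mm and 10.7 degrees, less where a joint would pass 70% of its speed; a pose out of reach is approached as far as the arm can. A call with a gripper value outside its range is refused whole. OPENING is the closure in counts, from 0 (fully open) to 255 (shut), set as the call begins (- or left out, the last holds). The fingers move at their own pace and stop on an object; FORCE is the grip in N (left out, the last holds). Time passes only in rows, so rows that do not move let the fingers close. It gives the time, the measured TCP pose, the force, the opening and the grip force at its end, in the units of the state.
- manip.state(): the state, without advancing time (a new reading comes with each control period).
- manip.camera(name): name is "side" or "top"; returns the picture (400x640x3 uint8, blue, green, red); there is no depth.
- manip.calibration(name): a dict with "fx", "fy", "cx", "cy" (pixels), "k1" (the pictures are not rectified: a ray, as slopes to the right and down, at radius r is drawn at 1 + k1 r^2 times it, then the intrinsics apply), "origin" and "attitude" of the camera in the world. Camera axes: x right, y down, z forward; pixel columns grow to the right and rows downward; lengths in mm; the calibration is good to about 2 mm. A picture is of the moment at which its call begins. calibration takes no time and is no camera call.
- manip.close_job(): hands the job in; it is judged then, once.
The state is a dict: "time": time; "joint_positions": joint angles; "qvel": joint speeds; "tau": joint torques, N m; "position": TCP position; "eef_rot": TCP orientation; "contact_force": force on the tool from outside, world axes, zero at the start; "ft_torque": the same for the moment, N m; "grip_width": opening from 0.0 (shut) to 1.0 (fully open); "grasp_force": force on a finger pad.
Only numpy, scipy, OpenCV 4.12 (cv2) and the standard library are available. Lean on these libraries where they do the work, as an engineer would, in place of code of your own. Each camera call takes 0.05 s, during which the arm holds its last target. There are 200 camera calls.

## Working session

There is one attempt and no reset: what is moved stays moved. The work goes in short steps, Python scripts to look and compute and a shell command to move; the robot and the scene stay as the last step left them, time stands still between calls to the robot, and variables do not carry over. Pictures are saved under pics/ and viewed, at most 10 in all, crops included, and the job is handed in when it is done.

```bash
mkdir -p pics
python3 - <<'E'
from plant import manip
import cv2
for n in("top","side"):
    cv2.imwrite(f"pics/{n}0.png",manip.camera(n)); print(n,manip.calibration(n))
print(manip.state(), manip.tcp_to_grasp)
E
```

```text
top {'fx': 423.9474668884484, 'fy': 423.9474668884484, 'cx': 329.9776004455261, 'cy': 202.78405850814053, 'k1': -0.10422596745366317, 'origin': array([ 202.39233839,  -81.79930342, 1498.19503278]), 'attitude': array([ 0.73447733, -0.66967666,  0.07625825, -0.07912585])}
side {'fx': 423.50628994468514, 'fy': 423.50628994468514, 'cx': 321.2990009024862, 'cy': 200.73721474448593, 'k1': 0.037374779389227175, 'origin': array([ 290.94656551, -913.75912952, 1023.63962852]), 'attitude': array([ 0.92196232, -0.11854711,  0.05701906, -0.36425388])}
{'time': 0.1, 'joint_positions': array([ 1.11690944e+00,  2.45689071e-01,  1.55885468e+00, -1.14075814e-05,
        1.33871431e+00, -1.74117693e-01]), 'qvel': array([-0.00137335, -0.00204022, -0.00150852, -0.00060816, -0.0012338 ,
        0.00093348]), 'tau': array([ 4.34679796e-04, -4.16914093e+01, -3.15524554e+01,  6.86856383e-02,
        3.10305948e-02, -3.48643516e-05]), 'position': array([179.26040901, 624.24340412, 204.51096427]), 'eef_rot': array([ 1.39427487e-01,  9.90231934e-01, -7.93702419e-04, -2.51916728e-04]), 'contact_force': array([ 0.35974176, -0.23417101, -0.68383851]), 'ft_torque': array([ 0.00239435, -0.00249543, -0.00377209]), 'grasp_force': 0.0, 'grip_width': 0.9970435838914063} 18.8
```

View pics/top0.png

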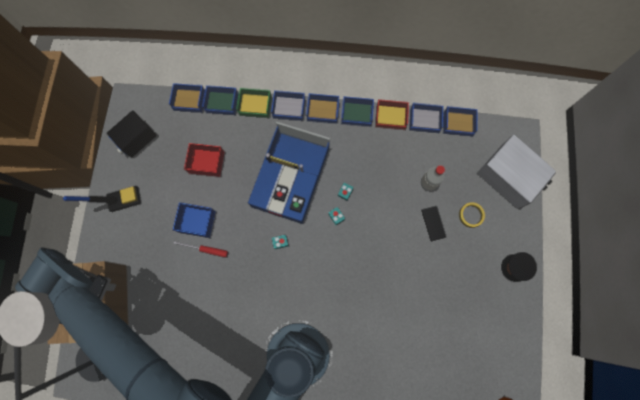

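View pics/side0.png

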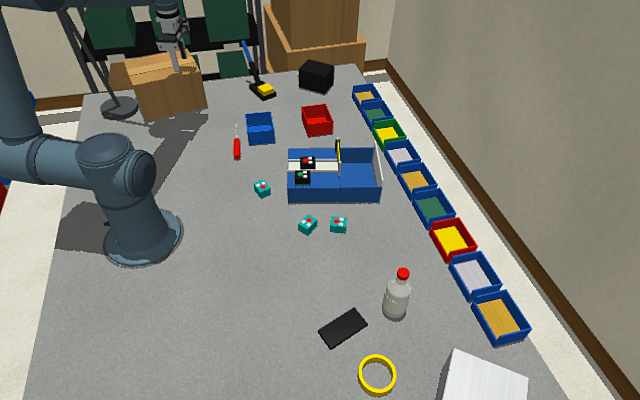

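The box is at about (290,172) in the top view. Black modules on it: (281,192) in the lane with a red dot, and (297,204) to the right with a green one. Turquoise look-alikes lie on the bench at (345,191), (337,216) and (280,242). The module at (281,192) is the one meant: black and green, red dot, on the lane. I'll confirm this in an enlarged crop.

Run:
```python
import cv2,numpy as np
a=cv2.imread("pics/top0.png")[115:230,240:340];b=cv2.imread("pics/side0.png")[130:210,280:390]
a=cv2.resize(a,None,fx=4,fy=4,interpolation=2);b=cv2.resize(b,None,fx=3.6,fy=3.6,interpolation=2)
o=np.zeros((460,800,3),np.uint8);o[:a.shape[0],:400]=a;o[:b.shape[0],402:402+b.shape[1]]=b
cv2.imwrite("pics/crop0.png",o)
```

```text
(no output)
```

View pics/crop0.png

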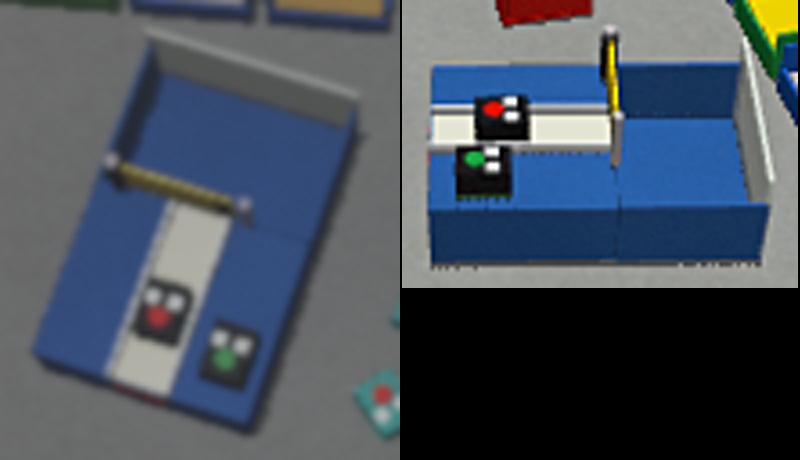

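The crop confirms it. The black module with the red dot stands in the white lane at crop (160,312), about pixel (280,193). The hinge post top is at (268,155) and the stop post top at (301,166). I'll fit the box pose by casting rays onto planes of known height.

```bash
cat > h.py <<'E'
import numpy as np,cv2
from plant import manip
from scipy.spatial.transform import Rotation as R
def ray(n,uv):
    c=manip.calibration(n);K=np.array([[c['fx'],0,c['cx']],[0,c['fy'],c['cy']],[0,0,1]])
    p=cv2.undistortPoints(np.array([[uv]],float),K,np.array([c['k1'],0,0,0,0]))[0,0]
    return c['origin'],R.from_quat(c['attitude']).apply([p[0],p[1],1])
def onz(n,uv,z):
    o,d=ray(n,uv);return (o+d*(z-o[2])/d[2])[:2]
def fit(b,w):  # 2D rigid
    bc,wc=b.mean(0),w.mean(0);B=b-bc;W=w-wc
    th=np.arctan2((B[:,0]*W[:,1]-B[:,1]*W[:,0]).sum(),(B*W).sum())
    Rm=np.array([[np.cos(th),-np.sin(th)],[np.sin(th),np.cos(th)]])
    return th,wc-Rm@bc,Rm
E
python3 - <<'E'
from h import *
T=lambda x,y:(240+(x-1.5)/4,115+(y-1.5)/4); S=lambda x,y:(280+(x-403.3)/3.6,130+(y-1.3)/3.6)
P=[("top",T(112,160),(0,78,130)),("top",T(243,205),(0,-42,128)),("top",T(40,352),(-170,100,70)),("top",T(252,428),(-170,-100,70)),
("top",T(148,33),(132,98,100)),("top",T(357,96),(132,-98,100)),
("side",S(610,35),(0,78,130)),("side",S(617,117),(0,-42,128)),("side",S(432,68),(-170,100,70)),("side",S(432,207),(-170,-100,70)),("side",S(768,207),(132,-98,70))]
b=np.array([p[2][:2] for p in P],float);w=np.array([onz(n,uv,q[2]) for n,uv,q in P])
nt=np.array([p[0] for p in P])
for m in(nt=="top",nt=="side",nt!=""):
    th,t,Rm=fit(b[m],w[m]);print(th,t);print((w[m]-b[m]@Rm.T-t)@Rm)if m.all() else 0
# modules: black+dots blob on top face z=100
for n,uv in(("top",T(162,312)),("top",T(229,354)),("side",S(501,118)),("side",S(483,172))):
    print(n,(onz(n,uv,100)-t)@Rm)
# red dot centroids
E
```

```text
-0.21860188415173548 [636.99952147  86.77702821]
-0.23293637313158466 [637.33947259  83.8295759 ]
-0.2237076449648818 [637.11883589  85.5882765 ]
[[ 0.47536652  3.12541104]
 [-2.28200688  4.30061222]
 [ 3.6957459  -4.27174809]
 [-2.11310198 -0.36044317]
 [-1.55143147  1.12244422]
 [-0.68775754  2.49118127]
 [-0.5977378  -8.05623902]
 [-1.66632724 -0.49470559]
 [ 1.13550804 -2.77657422]
 [ 3.80391194  6.55448594]
 [-0.21216949 -1.63442461]]
top [-105.80523538    1.40592147]
top [-122.63230801  -64.7255867 ]
side [-103.695967    -10.38371847]
side [-120.64209201  -81.05594829]
```

```bash
cat >> h.py <<'E'
TH,T0=-0.221,np.array([637.1,86.])
RB=np.array([[np.cos(TH),-np.sin(TH)],[np.sin(TH),np.cos(TH)]])
ALPHA=np.radians(28)
def goal(bx,by,z,alpha=ALPHA):
    "delta in current tool axes to box-frame TCP (bx,by), height z, finger line at alpha in the box"
    s=manip.state();C=R.from_quat(s['eef_rot']);p=s['position']
    w=np.r_[RB@[bx,by]+T0,z];a=alpha+TH
    y=np.array([np.cos(a),np.sin(a),0]);zz=np.array([0,0,-1.]);G=R.from_matrix(np.c_[np.cross(y,zz),y,zz])
    print("t",s['time'],"box",((p[:2]-T0)@RB).round(1),p[2].round(1),"goal",w.round(1))
    print("shift",C.inv().apply(w-p).round(1),"turn",(C.inv()*G).as_rotvec().round(3),"F",s['contact_force'].round(2),"w",s['grip_width'])
E
python3 -c "
from h import *
goal(-104.5,25.5,205)"
```

```text
t 0.1 box [-564.7  424.8] 204.5 goal [540.7 133.8 205. ]
shift [-482.8 -371.6   -0. ] turn [-2.000e-03  1.000e-03  1.023e+00] F [ 0.36 -0.23 -0.68] w 0.9970435838914063
```

```bash
python3 -m handwheel '-48.3 -37.2 0 0 0 0;-48.3 -37.2 0 0 0 0;-48.3 -37.2 0 0 0 0;-48.3 -37.2 0 0 0 0;-48.3 -37.2 0 0 0 0;-48.3 -37.2 0 0 0 0;-48.3 -37.2 0 0 0 0;-48.3 -37.2 0 0 0 0;-48.3 -37.2 0 0 0 0;-48.3 -37.2 0 0 0 0' 27 20
python3 -m handwheel '0 0 0 0 0 0.17;0 0 0 0 0 0.17;0 0 0 0 0 0.17;0 0 0 0 0 0.17;0 0 0 0 0 0.17;0 0 0 0 0 0.17;0 0 0 0 0 0'
python3 -c "
from h import *
goal(-104.5,25.5,130)
for n in('top','side'): cv2.imwrite(f'pics/{n}1.png',manip.camera(n))
a=cv2.imread('pics/top1.png')[115:230,230:350];b=cv2.imread('pics/side1.png')[90:210,270:390]
cv2.imwrite('pics/c1.png',np.hstack([cv2.resize(a,(400,383)),cv2.resize(b,(383,383))]))"
```

```text
time: 1.35
position: [541.7, 132.0, 205.2]
eef_rot: [0.14, 0.99, 0.0, -0.0]
contact_force: [0.7, 0.4, -0.3]
grip_width: 0.895
grasp_force: 0.0
time: 2.22
position: [540.7, 133.8, 205.0]
eef_rot: [0.604, 0.797, -0.0, -0.0]
contact_force: [0.2, 0.4, -0.1]
grip_width: 0.894
grasp_force: 0.0
t 2.225 box [-104.5   25.5] 205.0 goal [540.7 133.8 130. ]
shift [-0.   0.1 75. ] turn [-0.001 -0.     0.005] F [ 0.16  0.45 -0.13] w 0.8941969312927849
```

View pics/c1.png

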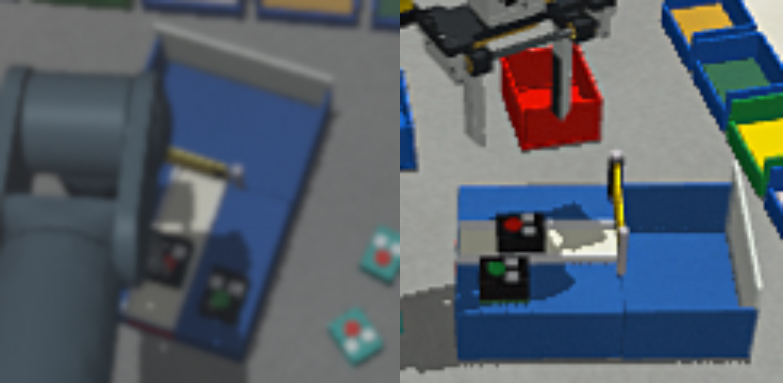

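The side view shows both fingers above the box. Finger B's tip is at about pixel (294,134) and A's at (321,127). I'll check the tip height against the TCP, then descend.

```bash
python3 -c "
from h import *
u=np.array([np.cos(ALPHA),np.sin(ALPHA)]);c=np.array([-104.5,25.5])
for s,uv in((-1,(293.8,134.5)),(1,(320.8,127))):
  e=c+s*48*u
  for z in(195,205,215): print(s,z,((onz('side',uv,z)-T0)@RB).round(1),'exp',e.round(1))
"
python3 -m handwheel '0 0 30 0 0 0;0 0 30 0 0 0;0 0 0 0 0 0'
python3 -m handwheel '0 0 20 0 0 0;0 0 15 0 0 0;0 0 10 0 0 0;0 0 8 0 0 0;0 0 6 0 0 0;0 0 0 0 0 0'
python3 -c "
from h import *
goal(-104.5,25.5,86)
cv2.imwrite('pics/side2.png',manip.camera('side'))
b=cv2.imread('pics/side2.png')[110:210,270:390]
cv2.imwrite('pics/c2.png',cv2.resize(b,(720,600),interpolation=2))"
```

```text
-1 195 [-144.4   14.7] exp [-146.9    3. ]
-1 205 [-144.1    1.9] exp [-146.9    3. ]
-1 215 [-143.8  -11. ] exp [-146.9    3. ]
1 195 [-58.   51.9] exp [-62.1  48. ]
1 205 [-58.8  38.6] exp [-62.1  48. ]
1 215 [-59.5  25.3] exp [-62.1  48. ]
time: 2.7
position: [539.0, 133.7, 142.9]
eef_rot: [0.604, 0.797, -0.002, -0.002]
contact_force: [0.5, 0.2, -0.1]
grip_width: 0.892
grasp_force: 0.0
time: 3.45
position: [540.8, 133.8, 86.2]
eef_rot: [0.605, 0.796, -0.0, -0.0]
contact_force: [-0.3, -1.0, 0.4]
grip_width: 0.895
grasp_force: 0.0
t 3.45 box [-104.4   25.5] 86.2 goal [540.7 133.8  86. ]
shift [ 0.  -0.1  0.2] turn [-0.001 -0.     0.003] F [-0.34 -1.05  0.36] w 0.8953129975937392
```

View pics/c2.png

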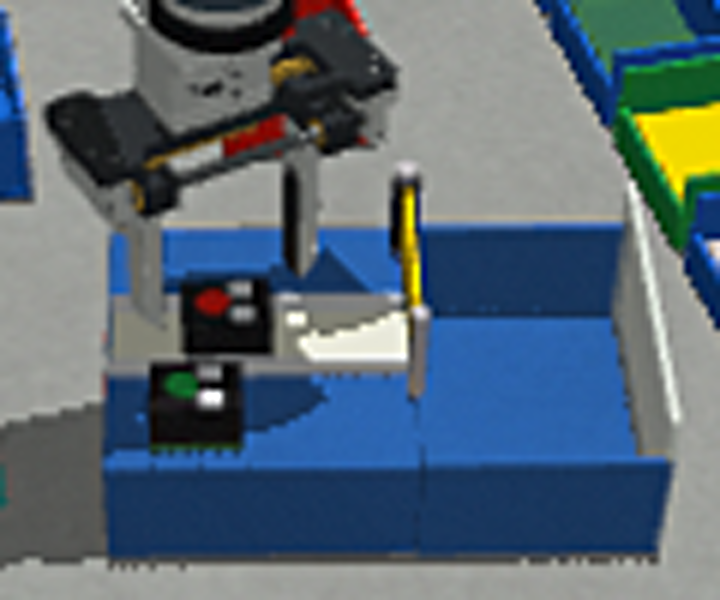

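Both fingers hang clear. B, at crop (150,320), is behind the red-dot module at (225,315), and A, at (300,270), is left of the rail. I'll push along the lane, which is (-0.469, 0.883) per mm in tool x,y.

```bash
python3 -m handwheel '0 0 2.5 0 0 0;-2.8 5.3 0 0 0 0;-2.8 5.3 0 0 0 0;-2.8 5.3 0 0 0 0;-2.8 5.3 0 0 0 0;-2.8 5.3 0 0 0 0;-2.8 5.3 0 0 0 0;-2.8 5.3 0 0 0 0;-2.8 5.3 0 0 0 0;0 0 0 0 0 0'
python3 -c "
from h import *
goal(-52,25.5,83.5)
cv2.imwrite('pics/side3.png',manip.camera('side'))
b=cv2.imread('pics/side3.png')[110:210,270:390]
cv2.imwrite('pics/c3.png',cv2.resize(b,(720,600),interpolation=2))"
```

```text
time: 4.75
position: [588.5, 123.5, 84.0]
eef_rot: [0.605, 0.796, 0.0, 0.0]
contact_force: [0.2, 0.2, -0.1]
grip_width: 0.895
grasp_force: 0.0
t 4.75 box [-55.7  25.9] 84.0 goal [592.  122.3  83.5]
shift [-2.1  3.1  0.5] turn [0.001 0.    0.003] F [ 0.17  0.19 -0.1 ] w 0.8949053002611149
```

View pics/c3.png

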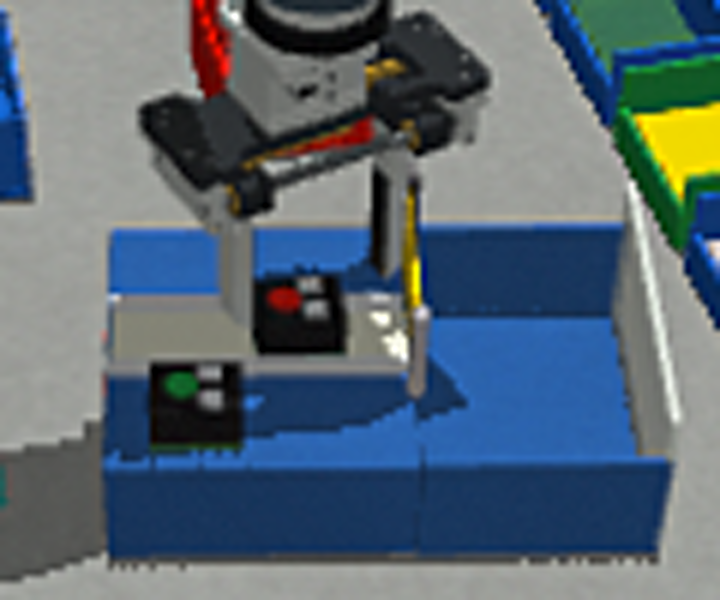

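The module's red dot has moved to crop (285,298) with B pushing it. A, at (395,265), is just short of the flap, and the module is well before the gate. I'll continue until the flap opens to about 0.7 rad.

```bash
python3 -m handwheel '-2.5 4.5 0 0 0 0;-2.5 4.5 0 0 0 0;-2.5 4.5 0 0 0 0;-2.5 4.5 0 0 0 0;-2.5 4.5 0 0 0 0;-2.5 4.5 0 0 0 0;-2.5 4.5 0 0 0 0;0 0 0 0 0 0'
python3 -c "
from h import *
goal(-20,25.5,83.5)
cv2.imwrite('pics/side4.png',manip.camera('side'))
b=cv2.imread('pics/side4.png')[110:210,270:390]
cv2.imwrite('pics/c4.png',cv2.resize(b,(720,600),interpolation=2))"
```

```text
time: 5.8
position: [621.5, 114.7, 82.7]
eef_rot: [0.605, 0.796, -0.002, -0.002]
contact_force: [-6.5, 0.0, 0.7]
grip_width: 0.893
grasp_force: 2.7
t 5.8 box [-21.5  24.5] 82.7 goal [623.2 115.3  83.5]
shift [ 0.1  1.8 -0.8] turn [-0.005 -0.     0.004] F [-6.52  0.01  0.66] w 0.8931559607671937
```

View pics/c4.png

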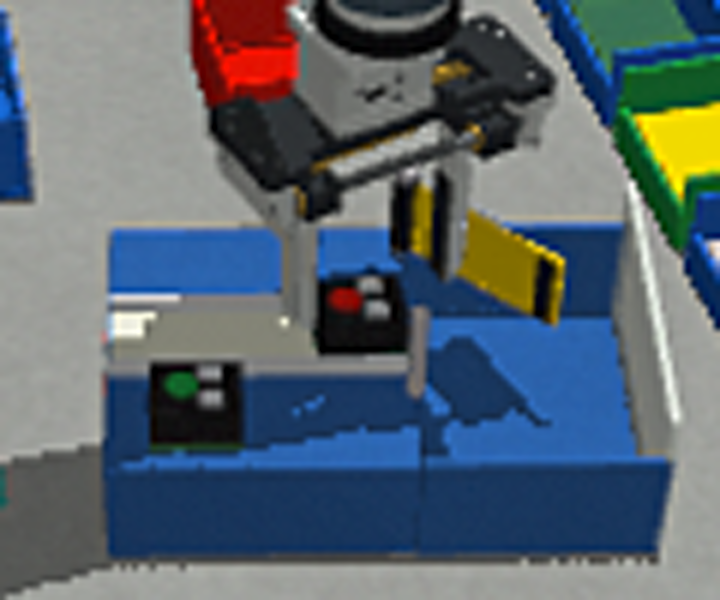

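A holds the flap open, with its edge at crop (550,290), or roughly 0.75 rad. The module's front is at the deck's edge and well clear of the flap. I'll push on until it drops.

```bash
python3 -m handwheel '-2 4 0 0 0 0;-2 4 0 0 0 0;-2 4 0 0 0 0;-2 4 0 0 0 0;-2 4 0 0 0 0;-2 4 0 0 0 0;-2 4 0 0 0 0;-2 4 0 0 0 0;0 0 0 0 0 0;0 0 0 0 0 0'
python3 -c "
from h import *
goal(30,25.5,83.5)
cv2.imwrite('pics/side5.png',manip.camera('side'))
b=cv2.imread('pics/side5.png')[110:210,270:390]
cv2.imwrite('pics/c5.png',cv2.resize(b,(720,600),interpolation=2))"
```

```text
time: 7.1
position: [657.9, 107.4, 83.3]
eef_rot: [0.605, 0.796, -0.001, 0.0]
contact_force: [-0.9, -3.9, -3.2]
grip_width: 0.894
grasp_force: 1.8
t 7.1 box [15.6 25.5] 83.3 goal [672.  104.3  83.5]
shift [-6.7 12.7 -0.2] turn [-0.001  0.001  0.003] F [-0.92 -3.85 -3.16] w 0.8938042169862418
```

View pics/c5.png

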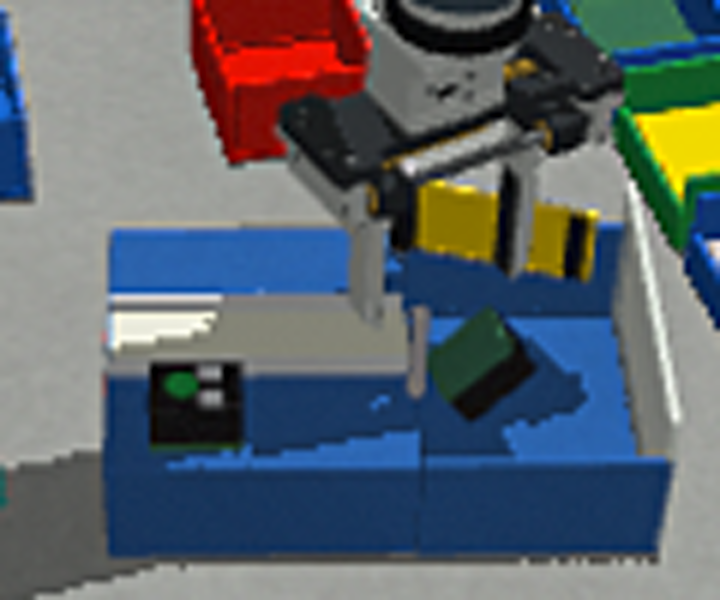

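The module has dropped into the bin, at crop (480,365), while A holds the flap at about 1.1 rad. I'll let it settle, then back out along the lane so the flap closes gently.

```bash
python3 -m handwheel '0 0 0 0 0 0;0 0 0 0 0 0;0 0 0 0 0 0;0 0 0 0 0 0;0 0 0 0 0 0;0 0 0 0 0 0'
python3 -m handwheel '2.3 -4.4 0 0 0 0;2.3 -4.4 0 0 0 0;2.3 -4.4 0 0 0 0;2.3 -4.4 0 0 0 0;2.3 -4.4 0 0 0 0;2.3 -4.4 0 0 0 0;2.3 -4.4 0 0 0 0;2.3 -4.4 0 0 0 0;2.3 -4.4 0 0 0 0;2.3 -4.4 0 0 0 0'
python3 -m handwheel '2.3 -4.4 0 0 0 0;2.3 -4.4 0 0 0 0;2.3 -4.4 0 0 0 0;2.3 -4.4 0 0 0 0;2.3 -4.4 0 0 0 0;2.3 -4.4 0 0 0 0;2.3 -4.4 0 0 0 0;0 0 0 0 0 0'
python3 -m handwheel '0 0 -10 0 0 0;0 0 -20 0 0 0;0 0 -30 0 0 0;0 0 -30 0 0 0;0 0 -20 0 0 0;0 0 0 0 0 0;0 0 0 0 0 0;0 0 0 0 0 0'
python3 -c "
from h import *
goal(-70,25.5,190)
cv2.imwrite('pics/side6.png',manip.camera('side'))
b=cv2.imread('pics/side6.png')[110:210,270:390]
cv2.imwrite('pics/c6.png',cv2.resize(b,(720,600),interpolation=2))"
```

```text
time: 7.9
position: [658.1, 108.3, 84.0]
eef_rot: [0.605, 0.796, 0.0, 0.0]
contact_force: [-0.6, -3.8, -2.4]
grip_width: 0.894
grasp_force: 1.8
time: 9.15
position: [608.1, 118.9, 83.9]
eef_rot: [0.605, 0.796, -0.001, -0.001]
contact_force: [-0.9, -2.9, 0.6]
grip_width: 0.893
grasp_force: 1.5
time: 10.15
position: [575.3, 126.1, 84.0]
eef_rot: [0.605, 0.796, 0.0, 0.0]
contact_force: [0.6, 0.0, 1.0]
grip_width: 0.891
grasp_force: 0.0
time: 11.15
position: [574.6, 125.9, 192.4]
eef_rot: [0.605, 0.796, -0.001, -0.001]
contact_force: [0.8, -0.4, -1.0]
grip_width: 0.895
grasp_force: 0.0
t 11.15 box [-69.7  25.2] 192.4 goal [574.4 126.2 190. ]
shift [ 0.4 -0.1  2.4] turn [-0.003 -0.001  0.003] F [ 0.8  -0.44 -1.04] w 0.895106402941052
```

View pics/c6.png

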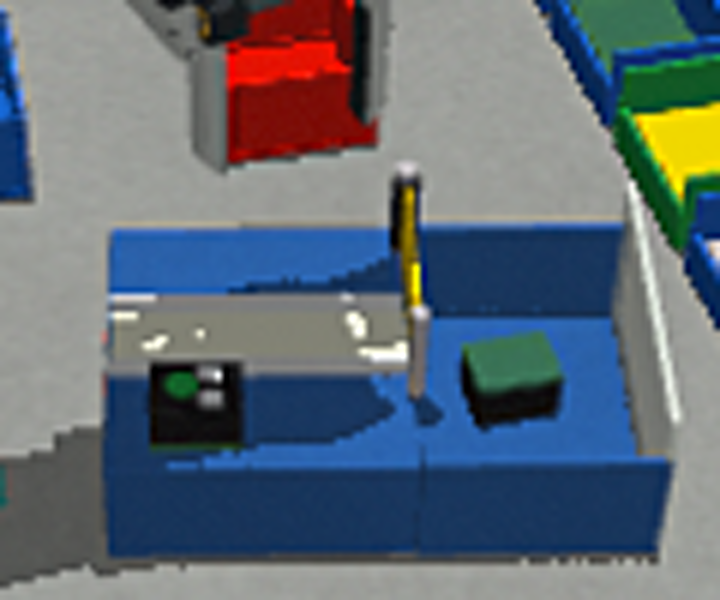

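The module lies upside down on the bin floor at crop (510,380). The flap is shut against the stop post at (420,310), the good module hasn't moved, and the fingers are clear.

```bash
python3 -c "
from plant import manip
print(manip.close_job())"
```

```text
the job is handed in; nothing more can be done
None
```

I posted the rejected module into the drop box and handed the job in at about 11 s; the hand-in gave no verdict, but in the last picture the module lies in the bin, the flap is shut, the good module hasn't moved and the arm is clear.

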